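# Open the latched sample chest

### The job

Open the small aluminium sample chest so that the vials in it can be reached: press the round button on the lid's latch so that the T-handle pops up, and turn the handle anticlockwise as far as it goes (grip it anew on the way if the wrist runs out of turn). Then, by the handle, raise the front of the lid over the lip of the front wall and slide the lid towards the robot to its stop; let go of it there, with the tall vial, the pink-lidded cream jar and the small pot beside the chest left standing where they are.

Things in the scene. Friction and masses are not known exactly. Their poses are not given: they have to be found in the camera images.
- chest: Flat aluminium chest, 240 long (x) x 170 wide (y) x 87 mm high, fixed. Origin: centre of its underside, on the table; its -x end is the front (to the robot), z up. The lid, 218 x 155 mm, lies between the side walls, top at 93 mm. On it near the front sits the grey latch housing, 46 (x) x 120 mm (y), 16 mm high (top at 109 mm), with a recess for the T-bar and the button.
- button_top (a point): Centre of the top of the round black release button, 18 mm across, 7 mm proud of the latch housing; 60 mm to the chest's +y side of the handle's axis, 22 mm beyond the end of the T-bar. Pressed straight down it goes 5 mm, resistance growing from 2 to 6 N (and up to 1 N of rubbing); the T-handle springs up when it is about 4 mm down.
- handle_grip (a point): Middle of the steel T-bar (76 long, 14 wide, 14 mm high), on its turning axis. Axes: y along the bar, x across, z up. Shut, it lies flush in a narrow recess along the chest's y, 102 mm above the table, and cannot be gripped. Popped up, its middle is 25 mm and its underside 18 mm above the housing, and it can be pinched across from above.
- front_lip (a point): Middle of the top edge of the chest's front wall (8 mm thick, top 87 mm above the table). It is a lip 12 mm higher than the underside of the shut lid, whose front end stands 2 mm behind it: the lid cannot slide until its front end is raised over it.
- lid_front (a point): Middle of the lower front edge of the lid, 75 mm above the table when shut, 26 mm in front of the handle's axis. It must rise past the top of the front lip before the lid can slide.
- button (a joint): Travel of the release button, m: 0 up, 0.005 fully pressed.
- handle_pop (a joint): Height of the T-handle out of its recess, m: 0 shut (held by a pawl), 0.032 fully out. A spring of 3 to 6 N pushes it up; it can be pushed down against that.
- handle_turn (a joint): Turn of the T-handle, rad: 0 shut, growing anticlockwise seen from above, stop at 2.62 (150 degrees). Some friction (0.07 N m); stays where it is left. It turns a cam in the lid that hooks under the front wall's lip; the cam is clear only beyond about 2.1.
- lid_tilt (a joint): Tilt of the lid about the pins at its rear end, rad: 0 shut, grows as the front end rises, at most 0.17. The pins are 190 mm behind the handle's axis, 81 mm above the table. About 0.055 brings the front end level with the lip. Lid about 0.6 kg; let go, it sinks until it lies on its seat or on the lip.
- lid_slide (a joint): Travel of the lid along the chest's -x, m: 0 shut, stop at 0.100 (fully open). Slides with 2 to 4 N. On the way the lid lies on the lip and its tilt grows from 0.055 to 0.10, so the handle, 11 mm up at first, ends 19 mm higher than when the lid was shut.
- tall_vial: Glass vial with white cap beside the chest, 47 mm across, 85 mm high. Origin: centre of its underside, z up. To be left standing.
- cream_jar: Round cream jar with pink lid beside the chest, 98 mm across, 59 mm high. Origin: centre of its underside. To be left standing.
- small_pot: Tiny bottle with black cap, 33 mm across, 34 mm high, on the table in front of the chest. Origin: centre of its underside. To be left standing.
Things that resemble listed ones, but are neither listed nor needed, are in the scene too. What is shaped like the small_pot but blue or green is not meant.

How it is judged (in metres and radians):
On the way, in this order (a step that is already met when the one before it is completed fails the run):
1. the T-handle has popped up (value of joint handle_pop above 0.026 m), for 0.2 s.
2. the T-handle is turned to its stop, the lid not yet slid (value of joint handle_turn above 2.3 rad and value of joint lid_slide below 0.01 m), for 0.2 s.
At the end, for the whole second after the job is handed in: The lid is slid out at least 90 of its 100 mm and at rest, and the tall vial, cream jar and small pot stand upright (within 0.3 rad) within 30 mm of where they were (value of joint lid_slide above 0.09 m and velocity of joint lid_slide between -0.01 and 0.01 m/s and distance of each of tall_vial, cream_jar, small_pot from where it was at the start of the episode below 0.03 m and angle between each of tall_vial, cream_jar, small_pot's own z axis and vertical below 0.3 rad); the robot touches nothing.
It fails at once if the tall vial is pushed over 30 mm away or knocked over (distance of tall_vial from where it was at the start of the episode above 0.03 m or angle between tall_vial's own z axis and vertical above 0.5 rad).
It fails at once if the cream jar is pushed over 30 mm away or knocked over (distance of cream_jar from where it was at the start of the episode above 0.03 m or angle between cream_jar's own z axis and vertical above 0.5 rad).
It fails at once if the small pot is pushed over 30 mm away or knocked over (distance of small_pot from where it was at the start of the episode above 0.03 m or angle between small_pot's own z axis and vertical above 0.5 rad).
It also fails if it takes over 58 s, if anything falls off the work surface, if the arm or the gripper's body presses on something with over 40 N, if the wrist force passes 120 N, or if a joint passes its speed limit or range.

### The arm

A 6-joint arm with a two-finger parallel gripper is mounted at the origin on a cart in front of the work surface, level with it; the furniture and walls round the work are solid. World frame = base frame: x ahead of the robot, y to its left, z up, the work surface at z = 0. Lengths are in mm, angles in rad, forces in N, time in s.
With the tool pointing down it reaches from about 275 to 750 mm from the base axis. Payload 10.2 kg.
Tool frame: the origin (TCP) lies midway between the tips of the shut fingers; the grasp point (between the pads) lies 19 mm behind it (ctrl.grasp_offset is the distance from the TCP to the grasp point, in mm); z points along the fingers, y is the line along which they close (so a half turn about z gives the same grasp; the last joint's range is limited). The gripper opens to 85 mm and grips with 20 to 120 N. Pads are 22 mm wide; open, the fingers measure 114 mm over their backs; the gripper's body (76 mm by 85 mm) begins 54 mm behind the grasp point. The pads swing forward as they close: fully open they stand 13 mm farther back than shut.
Start: joints at [-1.435, 0.313, 1.498, -0, 1.331, -0.223], TCP at [184.342, -491.578, 231.294] pointing down, gripper open.
Joint ranges: [-2.94, 2.94], [-0.97, 2.17], [0.19, 2.56], [-1.23, 4.37], [0.02, 3.11], [-2.88, 2.88]. Speed limits (rad/s): [2.39, 2.39, 3.01, 3.14, 3.14, 3.14].

### API

Orientations are given as a unit quaternion [w, x, y, z].
In Python, from rig import ctrl, viewer, models gives the robot as it stands. The module is installed in compiled form; this text tells all that it offers.
- The arm moves only by the shell command python3 -m pendant 'ROWS' [OPENING] [FORCE]. ROWS is text: rows parted by semicolons, each of 4 numbers parted by spaces: the shift along the tool's x, y, z in m, then the turn about the tool's z in rad. In form: x y z yaw; .... A call has 1 to 10 rows; each row shifts and turns the commanded pose from where the row before left it, along the tool's axes as they then stand; what a row does not reach is not made up. A row lasts 1/8 s, in which the tool goes at most 62.5 mm and 10.7 degrees, less where a joint would pass 70% of its speed; a pose out of reach is approached as far as the arm can. A call is refused whole if a number of a shift passes 0.0625 or a number of a turn 0.188, either way. A call with a gripper value outside its range is refused whole. OPENING is the opening, from 0 (shut) to 1 (fully open), set as the call begins (- or left out, the last holds). The fingers move at their own pace and stop on an object; FORCE is the grip in N (left out, the last holds). Time passes only in rows, so rows that do not move let the fingers close. It gives the time, the measured TCP pose, the force, the opening and the grip force at its end, in the units of the state.
- ctrl.sense(): the state, without advancing time (a new reading comes with each control period).
- viewer.capture(name): name is "scene" or "top" or "wrist"; returns a dict with "color" (480x640x3 uint8, red, green, blue), "vertical_fov" (degrees; the focal length in pixels is half the picture's height over the tangent of half this angle, whatever the lens; pixels are square), "cx", "cy" (the principal point, pixels), "pose" (4x4, takes a point from camera to world coordinates). Camera axes: x right, y down, z forward; pixel columns grow to the right and rows downward; lengths in mm; the calibration is good to about 2 mm. A picture is of the moment at which its call begins. There is no depth.
- ctrl.finish_job(): hands the job in; it is judged then, once.
Trained networks look in the newest picture that a camera, given by its name, has taken for a name from the list of things; names that differ only in an ending like _2 or _b are one class to them, and where a whole thing is asked for, a point or a joint stands for the part that bears it (a point fixed in the world has none). Each returns a list of dicts, best first, with "p" (0 to 1); they miss things now and then, are a little off and sometimes report something else, mostly with a low value. They report only what shows in the picture. A call takes as long as a camera call. They do not tell look-alikes from the thing itself.
- models.boxes_of(camera, query): "at" ([x, y, z] in mm, in world coordinates, good to about 4 mm: the middle of the surface that is visible of it).
The state is a dict: "time_s": time; "joints": joint angles; "dq": joint speeds; "tau": joint torques, N m; "eef_pos": TCP position; "ee_rot": TCP orientation; "force": force on the tool from outside, world axes, zero at the start; "wrist_torque": the same for the moment, N m; "grip_width": opening from 0.0 (shut) to 1.0 (fully open); "grip_force": force on a finger pad.
Only numpy, scipy, OpenCV 4.12 (cv2) and the standard library are available. Lean on these libraries where they do the work, as an engineer would, in place of code of your own. Each camera call takes 0.05 s, during which the arm holds its last target. There are 200 camera calls.

## Working session

There is one attempt and no reset: what is moved stays moved. The work goes in short steps, Python scripts to look and compute and a shell command to move; the robot and the scene stay as the last step left them, time stands still between calls to the robot, and variables do not carry over. Pictures are saved under pics/ and viewed, at most 10 in all, crops included, and the job is handed in when it is done.

```bash
mkdir -p pics
python3 - <<'E'
from rig import ctrl,viewer,models
import cv2,numpy as np
s=ctrl.sense(); print(s['eef_pos'],s['ee_rot'],s['time_s'],ctrl.grasp_offset,s['force'])
ims=[]
for c in("scene","top"):
    v=viewer.capture(c); cv2.imwrite(f'pics/{c}0.png',v['color'][:,:,::-1]); print(c,v['vertical_fov'],np.round(v['pose'],3).tolist())
    for q in("chest","button_top","handle_grip","front_lip","lid_front","tall_vial","cream_jar","small_pot"):
        print(q,[(np.round(d['at']).tolist(),round(d['p'],2)) for d in models.boxes_of(c,q)[:3]])
E
```

```text
[ 184.284436   -491.32104016  230.73174957] [-6.37010735e-04  9.83953780e-01  1.78422400e-01  2.80253544e-05] 0.0 18.700000000000003 [-1.12741691 -1.00987154 -0.19524577]
scene 49.58217018217535 [[-0.58, -0.485, 0.655, 0.41], [-0.815, 0.347, -0.464, 487.648], [-0.002, -0.802, -0.597, 663.496], [0.0, 0.0, 0.0, 1.0]]
chest [([595.0, 63.0, 89.0], 0.86)]
button_top []
handle_grip [([562.0, 5.0, 108.0], 0.64)]
front_lip [([601.0, 63.0, 90.0], 0.76)]
lid_front [([633.0, 41.0, 96.0], 0.72)]
tall_vial [([566.0, 170.0, 52.0], 0.8)]
cream_jar [([665.0, -119.0, 57.0], 0.77)]
small_pot [([476.0, 38.0, 26.0], 0.79), ([406.0, 21.0, 23.0], 0.75), ([559.0, 71.0, 118.0], 0.75)]
top 54.28204160937761 [[0.023, -0.997, 0.078, 546.916], [-1.0, -0.023, 0.007, 68.614], [-0.005, -0.078, -0.997, 944.199], [0.0, 0.0, 0.0, 1.0]]
chest [([643.0, 34.0, 92.0], 0.67)]
button_top []
handle_grip [([562.0, 12.0, 110.0], 0.82)]
front_lip [([647.0, 26.0, 91.0], 0.94)]
lid_front []
tall_vial [([577.0, 164.0, 85.0], 0.66), ([488.0, 27.0, 35.0], 0.41)]
cream_jar [([641.0, 36.0, 95.0], 0.7), ([675.0, -120.0, 58.0], 0.6)]
small_pot [([421.0, 85.0, 37.0], 0.71), ([416.0, 13.0, 33.0], 0.69), ([489.0, 30.0, 34.0], 0.54)]
```

View pics/top0.png

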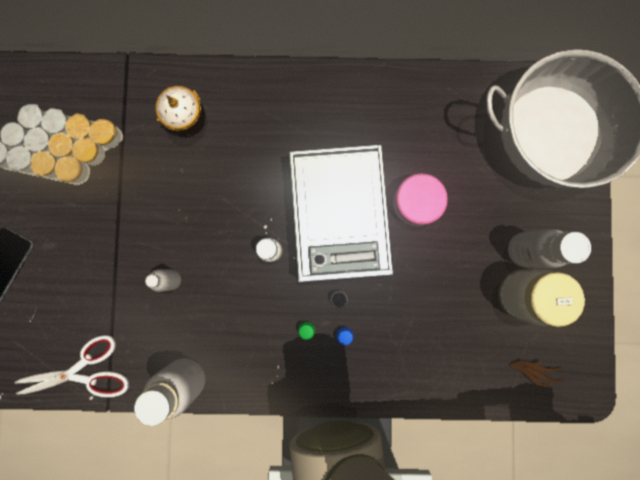

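View pics/scene0.png

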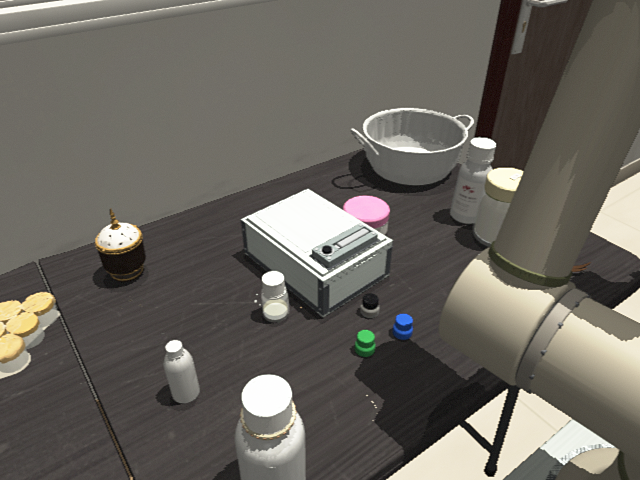

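The top view shows the chest at cols 290–392, rows 146–281, the button near (320,259) and the T-bar near (352,258). The black-capped pot is at (339,298), the vial at (268,249) and the pink jar at (422,199). I'll zoom in next.

```bash
cat > h.py <<'E'
import numpy as np,cv2
def ray(v,u,w,z):
    f=240/np.tan(np.radians(v['vertical_fov']/2)); P=np.array(v['pose'])
    d=P[:3,:3]@[(u-v['cx'])/f,(w-v['cy'])/f,1]; return P[:3,3]+d*(z-P[2,3])/d[2]
E
python3 - <<'E'
from rig import viewer
from h import *
v=viewer.capture("top"); print(v['cx'],v['cy'])
a=cv2.resize(v['color'][230:290,290:400,::-1],None,fx=7,fy=7,interpolation=cv2.INTER_CUBIC)
cv2.imwrite('pics/z.png',a)
for n,u,w,z in(("but",320,259,116),("bar",352,258,109),("FL",298,281,87),("FR",392,275,87),("BL",290,152,87),("BR",381,146,87),("pot",339,298,34)):print(n,ray(v,u,w,z).round(1))
E
```

```text
317.2640320588912 231.08536974667823
but [562.3  68.1 116. ]
bar [565.5  11.2 109. ]
FL [521.9 107.2  87. ]
FR [536.8 -63.7  87. ]
BL [760.3 128.5  87. ]
BR [775.4 -40.6  87. ]
pot [489.6  29.7  34. ]
```

View pics/z.png

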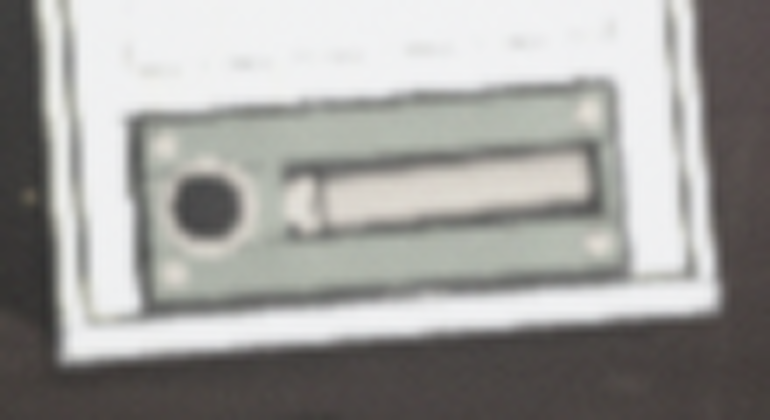

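The crop gives the button at (319.6,259.6) and the bar middle at (353,257.9), which makes them about 60 mm apart, as specified. The chest yaw is about 0.088 rad, and its size comes out at 239 x 171 mm. I'll turn the tool, then travel high.

```bash
python3 -m pendant '0 0 0 -0.186;0 0 0 -0.186;0 0 0 -0.186;0 0 0 -0.186;0 0 0 -0.186;0 0 0 -0.186;0 0 0 -0.186' 0 40
python3 -m pendant '0.026 0.021 0 0;0.026 0.021 0 0;0.026 0.021 0 0;0.026 0.021 0 0;0.026 0.021 0 0;0.026 0.021 0 0;0.026 0.021 0 0;0.026 0.021 0 0;0.026 0.021 0 0;0.026 0.021 0 0'
python3 -m pendant '0.026 0.021 0 0;0.026 0.021 0 0;0.026 0.021 0 0;0.026 0.021 0 0;0.026 0.021 0 0;0.026 0.021 0 0;0.026 0.021 0 0;0.026 0.021 0 0;0.026 0.021 0 0;0.026 0.021 0 0'
python3 - <<'E'
from rig import ctrl,viewer,models
from h import *
s=ctrl.sense();print(s['eef_pos'],s['ee_rot'],s['joints'],s['time_s'],s['force'])
q=s['ee_rot'];print("psi",2*np.arctan2(q[2],q[1]))
v=viewer.capture("wrist");print(v['vertical_fov'],np.round(v['pose'],2).tolist());cv2.imwrite('pics/w1.png',v['color'][:,:,::-1])
for q in("handle_grip","button_top"):print(q,[(np.round(d['at']).tolist(),round(d['p'],2)) for d in models.boxes_of("wrist",q)[:3]])
E
```

```text
time_s: 1.82
eef_pos: [184.3, -491.6, 231.3]
ee_rot: [-0.0, 0.672, 0.74, 0.0]
force: [0.3, -0.2, 0.6]
grip_width: 0.003
grip_force: 0.0
time_s: 3.08
eef_pos: [370.7, -212.8, 231.4]
ee_rot: [0.0, 0.675, 0.738, -0.0]
force: [-0.2, 0.1, 0.8]
grip_width: -0.004
grip_force: 0.0
time_s: 4.32
eef_pos: [556.5, 65.1, 231.3]
ee_rot: [0.0, 0.675, 0.738, -0.0]
force: [0.4, 0.6, 0.6]
grip_width: 0.001
grip_force: 0.0
[556.45546092  65.05058133 231.28275197] [ 4.83244234e-05  6.74556210e-01  7.38223487e-01 -5.36369647e-06] [-9.27037820e-02  3.90903141e-01  1.38858762e+00 -6.83494404e-05
  1.36203128e+00 -1.82759188e-01] 4.325 [0.42371698 0.60642212 0.59162467]
psi 1.6608658957463076
65.57384289956107 [[1.0, 0.09, 0.03, 549.35], [0.09, -0.95, -0.29, 139.05], [0.0, 0.29, -0.96, 373.82], [0.0, 0.0, 0.0, 1.0]]
handle_grip [([559.0, 30.0, 111.0], 0.77), ([558.0, 68.0, 114.0], 0.44), ([486.0, 33.0, 33.0], 0.3)]
button_top [([558.0, 70.0, 114.0], 0.66), ([561.0, 32.0, 110.0], 0.57)]
```

View pics/w1.png

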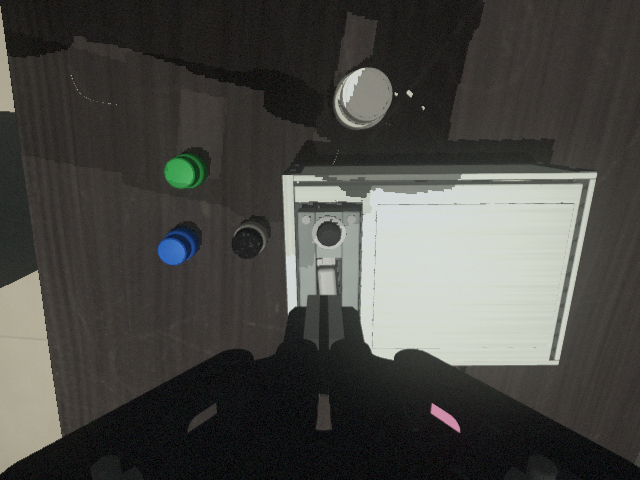

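The wrist view shows the button at (329,233), the bar below it at about (328,278), the pot at (249,240) and the vial at (363,98). I'll check the button with a ray.

Run:
```python
from rig import ctrl,viewer
from h import *
v=viewer.capture("wrist");print(v['cx'],v['cy'],ray(v,328.5,232.5,116),ray(v,328,278,109))
v=viewer.capture("top");print(ray(v,319.6,259.6,116),ray(v,353,257.9,109))
s=ctrl.sense();p=s['eef_pos'];d=np.array([560.5,69])-p[:2];a=.090
print(p,"toolx",d@[-np.sin(a),np.cos(a)],"tooly",d@[np.cos(a),np.sin(a)])
```

```text
323.3844365061883 244.61612437956447 [558.85049995  70.51504989 116.        ] [562.1689808  32.8947469 109.       ]
[561.19281116  68.7829137  116.        ] [565.71819311   9.39219512 109.        ]
[555.6225805   63.66756415 231.19331706] toolx 4.8724786698874585 tooly 5.336950878445564
```

```bash
python3 -m pendant '0.004 0.004 0.025 0;0 0 0.03 0;0 0 0.03 0;0 0 0.02 0;0 0 0.006 0;0 0 0.002 0;0 0 0.002 0;0 0 0.001 0;0 0 0 0'
```

```text
time_s: 5.7
eef_pos: [559.7, 68.4, 115.6]
ee_rot: [0.0, 0.675, 0.738, 0.0]
force: [-0.1, -0.4, -0.5]
grip_width: 0.002
grip_force: 0.0
```

```bash
python3 -m pendant '0 0 0.002 0;0 0 0.001 0;0 0 0 0'; python3 -m pendant '0 0 0.001 0;0 0 0.001 0;0 0 0 0'
```

```text
time_s: 6.08
eef_pos: [559.6, 68.5, 112.5]
ee_rot: [0.0, 0.675, 0.738, 0.0]
force: [1.0, -0.2, -0.4]
grip_width: -0.001
grip_force: 0.0
time_s: 6.45
eef_pos: [560.0, 68.4, 111.0]
ee_rot: [0.001, 0.675, 0.738, 0.0]
force: [1.8, -0.5, 3.4]
grip_width: 0.002
grip_force: 1.5
```

```bash
python3 -m pendant '0 0 0.001 0;0 0 0.001 0;0 0 0.001 0;0 0 0 0'; python3 -m pendant '0 0 0.001 0;0 0 0.001 0;0 0 0 0'
```

```text
time_s: 6.95
eef_pos: [560.4, 68.3, 108.4]
ee_rot: [0.001, 0.675, 0.738, 0.001]
force: [-0.6, 1.7, 10.1]
grip_width: 0.002
grip_force: 4.7
time_s: 7.32
eef_pos: [560.7, 68.4, 107.3]
ee_rot: [0.002, 0.675, 0.738, 0.001]
force: [-3.0, 2.4, 17.3]
grip_width: 0.002
grip_force: 8.5
```

```bash
python3 -m pendant '0 0 -0.03 0;0 0 -0.03 0;0 0 -0.04 0;0 0 0 0' 1
python3 - <<'E'
from rig import ctrl,viewer,models
from h import *
s=ctrl.sense();print(s['eef_pos'])
for c in("wrist","top"):
    v=viewer.capture(c);cv2.imwrite(f'pics/{c}2.png',v['color'][:,:,::-1])
    print([(np.round(d['at']).tolist(),round(d['p'],2)) for d in models.boxes_of(c,"handle_grip")[:3]])
E
```

```text
time_s: 7.82
eef_pos: [560.5, 68.4, 207.7]
ee_rot: [0.002, 0.675, 0.738, 0.001]
force: [-0.3, 0.3, 0.6]
grip_width: 0.847
grip_force: 0.0
[560.46370367  68.38147953 207.68371802]
[([568.0, 15.0, 139.0], 0.62)]
[]
```

View pics/wrist2.png

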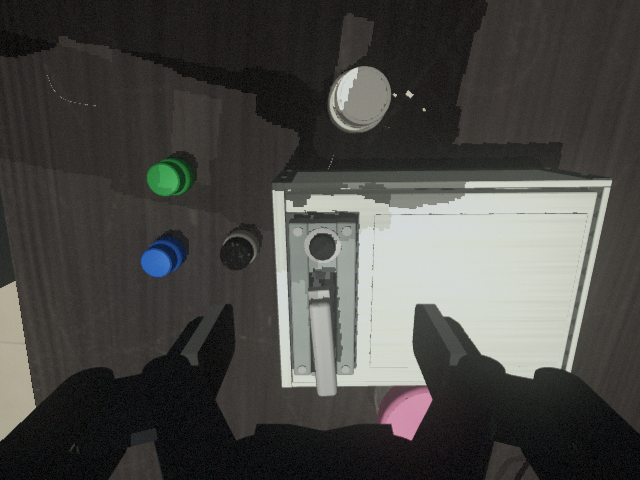

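The handle has popped up. The bar runs from (318,298) to (326,393) in the wrist view, clear of the housing, and the vial and pot are undisturbed.

Run:
```python
from rig import ctrl,viewer
from h import *
v=viewer.capture("wrist")
A=ray(v,318,298,141);B=ray(v,326,393,141);print(A,B,(A+B)/2,np.linalg.norm(A-B),ray(v,322,246,116))
s=ctrl.sense();p=s['eef_pos'];a=.090
for t in((565,9.5),((A+B)/2)[:2]):
    d=np.array(t)-p[:2];print("toolx",d@[-np.sin(a),np.cos(a)],"tooly",d@[np.cos(a),np.sin(a)])
```

```text
[557.14754218  46.65059519 141.        ] [568.1758659 -20.5916996 141.       ] [562.66170404  13.02944779 141.        ] 68.14066430559326 [557.18152865  71.84217958 116.        ]
toolx -59.219274245898205 tooly 0.6536310594547586
toolx -55.49394842181922 tooly -1.3579795441127134
```

```bash
python3 -m pendant '-0.03 0 0 0;-0.029 0.001 0 0;0 0 0.03 0;0 0 0.03 0;0 0 0.02 0;0 0 0.01 0;0 0 0 0' 1 50
python3 -m pendant '0 0 0 0;0 0 0 0;0 0 0 0;0 0 0 0;0 0 0 0;0 0 0 0' 0 50
python3 -c "
from rig import ctrl;s=ctrl.sense();print(s['joints'],s['wrist_torque'])"
```

```text
time_s: 8.95
eef_pos: [565.6, 9.8, 114.8]
ee_rot: [-0.001, 0.675, 0.738, -0.0]
force: [0.8, -0.1, -0.0]
grip_width: 1.003
grip_force: 0.0
time_s: 9.7
eef_pos: [565.5, 9.9, 114.8]
ee_rot: [-0.001, 0.675, 0.738, -0.0]
force: [-0.8, 0.4, -4.9]
grip_width: 0.151
grip_force: 52.9
[-1.89673488e-01  5.14708560e-01  1.52144017e+00  7.81296203e-05
  1.10667404e+00 -2.79793179e-01] [0.06424442 0.07225088 0.05503805]
```

```bash
python3 -m pendant '0 0 0 -0.12;0 0 0 -0.12;0 0 0 -0.12;0 0 0 -0.12;0 0 0 -0.12;0 0 0 -0.12'
python3 -m pendant '0 0 0 -0.12;0 0 0 -0.12;0 0 0 -0.12;0 0 0 -0.12;0 0 0 -0.12;0 0 0 -0.12;0 0 0 -0.12;0 0 0 0'
python3 -c "
from rig import ctrl;s=ctrl.sense();print(s['joints'],s['wrist_torque'])"
```

```text
time_s: 10.45
eef_pos: [565.4, 9.6, 114.9]
ee_rot: [-0.001, 0.37, 0.929, -0.0]
force: [-0.8, -0.4, -5.2]
grip_width: 0.15
grip_force: 52.9
time_s: 11.45
eef_pos: [565.4, 9.2, 114.9]
ee_rot: [-0.001, -0.039, 0.999, -0.0]
force: [-2.2, -3.8, -5.0]
grip_width: 0.15
grip_force: 53.0
[-1.90366505e-01  5.14469562e-01  1.52143501e+00 -1.14223910e-03
  1.10696010e+00 -1.83877946e+00] [-0.62959826  0.32610072  0.04137158]
```

```bash
python3 -m pendant '0 0 0 -0.12;0 0 0 -0.12;0 0 0 -0.12;0 0 0 -0.12;0 0 0 -0.12;0 0 0 -0.12;0 0 0 -0.12;0 0 0 -0.12;0 0 0 -0.02;0 0 0 0'
python3 - <<'E'
from rig import ctrl,viewer
import cv2
s=ctrl.sense();print(s['joints'],s['wrist_torque'])
v=viewer.capture("wrist");cv2.imwrite('pics/w3.png',v['color'][:,:,::-1])
E
```

```text
time_s: 12.7
eef_pos: [566.1, 8.7, 115.2]
ee_rot: [-0.0, -0.504, 0.864, -0.001]
force: [0.8, -7.3, -6.6]
grip_width: 0.152
grip_force: 52.9
[-1.90841844e-01  5.14463911e-01  1.52053775e+00 -1.74165611e-03
  1.10569288e+00 -2.81701620e+00] [-1.06963013 -0.06129202  0.01748441]
```

View pics/w3.png

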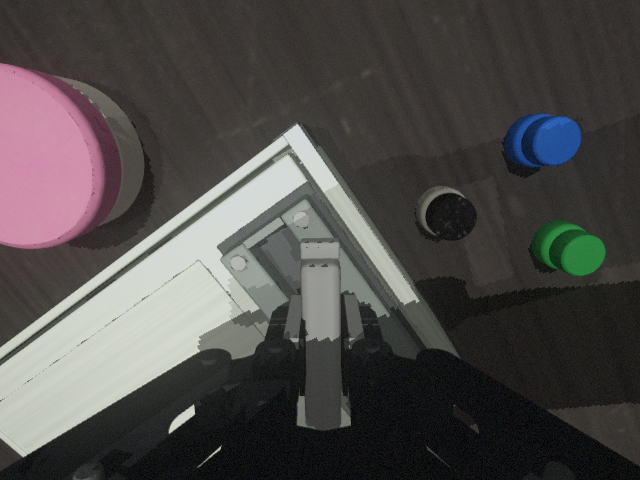

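The handle is turned about 2.54 rad, with the bar held mid-pad at (320,330), and the pot and jar are untouched. Next is the lift.

```bash
python3 -m pendant '-0.001 -0.001 -0.003 0;-0.001 -0.001 -0.003 0;0 -0.001 -0.003 0;0 0 -0.003 0;0 0 -0.003 0;0 0 -0.003 0;0 0 0 0;0 0 0 0'
```

```text
time_s: 13.75
eef_pos: [568.9, 9.2, 132.3]
ee_rot: [-0.001, -0.504, 0.864, 0.0]
force: [1.8, -6.1, -10.1]
grip_width: 0.154
grip_force: 55.4
```

```bash
python3 -m pendant '0.0028 0.0041 0 0;0.0028 0.0041 0 0;0.0028 0.0041 -0.0005 0;0.0028 0.0041 -0.0005 0;0.0028 0.0041 -0.0005 0;0.0028 0.0041 -0.0005 0'
```

```text
time_s: 14.5
eef_pos: [539.1, 6.5, 134.3]
ee_rot: [-0.001, -0.504, 0.864, -0.0]
force: [2.5, -6.3, -11.2]
grip_width: 0.147
grip_force: 56.3
```

```bash
python3 -m pendant '0.0028 0.0041 -0.0004 0;0.0028 0.0041 -0.0004 0;0.0028 0.0041 -0.0004 0;0.0028 0.0041 -0.0004 0;0.0028 0.0041 -0.0004 0;0.0028 0.0041 -0.0004 0;0.0028 0.0041 -0.0004 0;0.0028 0.0041 -0.0004 0;0.0028 0.0041 0 0;0.0028 0.0041 0 0'
python3 -m pendant '0.0028 0.0041 0 0;0.0028 0.0041 0 0;0.0017 0.0025 0 0;0.0017 0.0025 0 0;0 0 0 0'
```

```text
time_s: 15.75
eef_pos: [490.0, 2.0, 137.9]
ee_rot: [-0.001, -0.504, 0.864, -0.001]
force: [2.4, -9.3, -10.5]
grip_width: 0.153
grip_force: 60.0
time_s: 16.38
eef_pos: [473.9, 0.5, 138.0]
ee_rot: [-0.001, -0.504, 0.864, -0.001]
force: [0.2, -9.8, -10.4]
grip_width: 0.154
grip_force: 60.2
```

```bash
python3 -m pendant '0.0011 0.0016 0 0;0.0011 0.0016 0 0;0 0 0 0'; python3 -m pendant '0.0011 0.0016 0 0;0.0011 0.0016 0 0;0 0 0 0'
```

```text
time_s: 16.75
eef_pos: [473.5, 0.2, 138.7]
ee_rot: [0.003, -0.504, 0.864, -0.003]
force: [20.0, -6.2, -17.1]
grip_width: 0.148
grip_force: 60.3
time_s: 17.12
eef_pos: [473.0, -0.0, 139.5]
ee_rot: [0.007, -0.503, 0.864, -0.005]
force: [38.7, -2.1, -24.9]
grip_width: 0.147
grip_force: 60.0
```

```bash
python3 -m pendant '-0.0012 -0.0018 0.001 0;-0.0012 -0.0018 0.001 0;0 0 0.001 0;0 0 0 0'
python3 -m pendant '0 0 0 0;0 0 0 0;0 0 0 0' 0.5; python3 -m pendant '0 0 -0.01 0;0 0 -0.03 0;0 0 -0.04 0;0 0 -0.04 0;0 0 0 0'
python3 - <<'E'
from rig import ctrl,viewer,models
from h import *
for c in("wrist","scene"):
  v=viewer.capture(c);cv2.imwrite(f'pics/{c}4.png',v['color'][:,:,::-1])
for q in("handle_grip","tall_vial","cream_jar","small_pot"):print(q,[(np.round(d['at']).tolist(),round(d['p'],2)) for d in models.boxes_of("scene",q)[:3]])
E
```

```text
time_s: 17.62
eef_pos: [472.5, 0.2, 135.4]
ee_rot: [0.001, -0.504, 0.864, -0.002]
force: [10.0, -8.2, -12.2]
grip_width: 0.15
grip_force: 57.8
time_s: 18.0
eef_pos: [471.1, 1.4, 135.8]
ee_rot: [0.0, -0.505, 0.863, -0.0]
force: [-0.2, -0.5, 0.3]
grip_width: 0.498
grip_force: 0.0
time_s: 18.62
eef_pos: [471.9, 1.2, 258.8]
ee_rot: [0.002, -0.505, 0.863, -0.002]
force: [-0.2, -0.4, -0.9]
grip_width: 0.496
grip_force: 0.0
handle_grip [([467.0, 3.0, 161.0], 0.92)]
tall_vial [([563.0, 173.0, 54.0], 0.69), ([566.0, 65.0, 99.0], 0.69)]
cream_jar [([670.0, -121.0, 58.0], 0.62)]
small_pot [([406.0, 22.0, 24.0], 0.89), ([417.0, 99.0, 27.0], 0.58), ([474.0, 39.0, 16.0], 0.52)]
```

View pics/scene4.png

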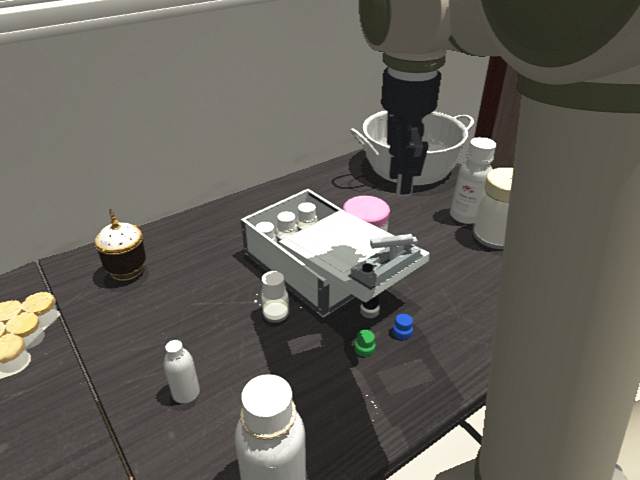

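The scene shows the chest open with the vials exposed around (285,222). The lid is slid out to its stop, the gripper is clear at (405,185), and the tall vial (274,297), jar (367,212) and pot (370,305) are standing where they were.

```bash
python3 -c "
from rig import ctrl;print(ctrl.finish_job())"
```

```text
the job is handed in; nothing more can be done
None
```

The chest is open: the handle popped up and was turned about 2.54 rad, short of its 2.62 rad stop but past the 2.3 rad needed. The lid was slid to its stop and released, the vial, jar and pot are still standing in place, and the job was handed in at about 19 s; no verdict was returned.

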